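# Build the clay-pot lighthouse

### The arm

A 6-joint arm with a two-finger parallel gripper is mounted at the origin on the work surface. World frame = base frame: x ahead of the robot, y to its left, z up, the work surface at z = 0. Lengths are in m, angles in rad, forces in N, time in s.
With the tool pointing down it reaches from about 0.35 to 0.85 m from the base axis. Payload 8.1 kg.
Tool frame: the origin (TCP) lies between the finger pads; the fingertips stand 14 mm ahead of it and the grasp point (between the pads) lies 5 mm behind it (robot.tcp_to_tips is the z of the fingertips in the tool frame, in m); z points along the fingers, y is the line along which they close (so a half turn about z gives the same grasp; the last joint's range is limited). The gripper opens to 93 mm and grips with 3 to 60 N. Pads are 15 mm wide; open, the fingers measure 128 mm over their backs; the gripper's body (75 mm by 188 mm) begins 65 mm behind the grasp point.
Start: joints at [-1.38, 0.13, 1.488, -0, 1.523, -0.085], TCP at [0.163, -0.577, 0.211] pointing down, gripper open.
Joint ranges: [-2.96, 2.96], [-0.89, 2.26], [0.02, 2.5], [-1.34, 4.48], [0, 2.73], [-2.66, 2.66]. Speed limits (rad/s): [2.39, 2.39, 2.79, 3.14, 3.14, 3.14].

### API

Orientations are given as a rotation vector (axis times angle).
In Python, from plant import sensors, read_camera, robot gives the robot as it stands.
- The arm moves only by the tool advance, called after "Call:" as name(argument=value, ...), one argument or row to a line, values as JSON. Schema: {"type":"object","properties":{"plan":{"type":"array","items":{"type":"object","properties":{"aperture":{"type":"number"},"pos":{"type":"array","items":{"type":"number"},"minItems":3,"maxItems":3},"rz":{"type":"number"}},"additionalProperties":false,"required":["aperture"]},"minItems":1,"maxItems":20},"force":{"type":"number"},"only":{"type":"string"},"quiet":{"type":"boolean"},"lines":{"type":"string"}},"required":["plan"],"additionalProperties":false}. plan is a list of rows, 1 to 20 of them, each an object with the fields aperture (the finger opening in m), pos (a list: dx, dy, dz in shares of the most that a row can go, 1 being 50 mm), rz (a turn about the tool's z in units of 0.05 rad); a field left out counts as zero (the opening has to be given); each row shifts and turns the commanded pose from where the row before left it, along the tool's axes as they then stand; what a row does not reach is not made up. A row lasts 1/10 s, in which the tool goes at most 0.05 m and 0.15 rad, less where a joint would pass 70% of its speed; a pose out of reach is approached as far as the arm can. The fingers move at their own pace and stop on an object; force is the grip in N (left out, the last holds). Time passes only in rows, so rows that do not move let the fingers close. The tool returns the time, the measured TCP pose, the force, the opening and the grip force at its end. only (a regular expression) keeps the lines of the reply that match it, lines (a string "A,B") keeps lines A to B, and quiet returns only ok. Input that does not fit is refused with a message, and nothing moves.
- sensors.read_state(): the state, without advancing time (a new reading comes with each control period).
- read_camera(name): name is "scene" or "top"; returns a dict with "image" (480x640x3 uint8, red, green, blue), "depth" (480x640 float32, m along the optical axis (not along the pixel's ray), 0 where there is no reading), "fx", "fy", "cx", "cy" (pixels), "R" (3x3) and "t" (3): a world point X has camera coordinates R X + t. Camera axes: x right, y down, z forward; pixel columns grow to the right and rows downward; lengths in m; the calibration is good to about 2 mm. A picture is of the moment at which its call begins.
- robot.close_job(): hands the job in; it is judged then, once.
The state is a dict: "t": time; "q": joint angles; "dq": joint speeds; "joint_torque": joint torques, N m; "tool_pos": TCP position; "orientation": TCP orientation; "force": force on the tool from outside, world axes, zero at the start; "wrist_torque": the same for the moment, N m; "opening": finger opening in m; "gripper_force": force on a finger pad.
Only numpy, scipy, OpenCV 4.12 (cv2) and the standard library are available. Lean on these libraries where they do the work, as an engineer would, in place of code of your own. Each camera call takes 0.05 s, during which the arm holds its last target. There are 200 camera calls.

### The job

Put the little lighthouse together on the turntable. Draw the wooden plinth board out from under the box of paints by its handle, leaving the box standing in its place on its rails, and lay the board flat with its square part centred on the turntable; then stack on the middle of the board the large blue pot, over its foot the red pot, and on top the yellow lantern, in that order. Keep pots and lantern upright throughout, and leave the tower square and free-standing.

Things in the scene. Friction and masses are not known exactly. Their poses are not given: they have to be found in the camera images.
- plinth: Mid-brown paddle board, 10 mm thick, 0.12 kg: square 100 x 100 mm, handle 30 mm wide on y = 0 from x = -50 to -125 mm. Origin: centre of the square's underside. Starts flat on the table between the rack's rails, the paint box resting on it. Pinch the handle across y, tips near the table; pull along its own -x (up to 10 N), at least 110 mm, to clear box and rack before lifting.
- paint_box: Clear plastic box holding eight small paint jars with coloured lids (one solid piece), 80 (x) x 150 (y) mm, 43 mm high, 0.35 kg, loose. Origin: centre of its underside. It rests on the plinth board and reaches over both rails; when the board is gone it settles 1.5 mm on to the rails. It must stay where it is.
- rack: Fixed dark wooden stand: two rails along x, 100 mm long, 14 mm wide, 8.5 mm high, at y = +-64 mm (114 mm clear between). A lip 20 mm high on each rail's -x end (x = -48.5 to -40.5) keeps the paint box from following the board. Origin: middle of the gap, on the table; at the start plinth and box lie centred on it, axes parallel.
- turntable: Fixed banding wheel (does not turn): green disc 144 mm across, flat top 40 mm above the table, on a dark foot. Origin: on its axis, at table height.
- large_pot: Large blue flower pot, upside down, white rim band, 0.35 kg. Rim 92 mm across at the bottom, tapering to 80 mm at a flat shoulder 60 mm up; above it a cylindrical foot 50 mm across, 24 mm high (top at 84 mm), to grip it by. Origin: centre of its underside; z up.
- medium_pot: Red flower pot, upside down, white stripe on the rim, 0.2 kg. Rim 76 mm across, tapering to 64 mm at a flat shoulder 50 mm up; above it a foot 40 mm across, 24 mm high (top at 74 mm), to grip it by. Hollow below (64 mm across, 58 mm at 24 mm depth): drops over the large pot's foot, rim resting on its shoulder. Origin: centre of its underside; z up.
- lantern: Yellow lantern, black bars, cone roof and knob, 0.12 kg. Cylinder 56 mm across, 34 mm high, roof to 44 mm, knob 22 mm across from 44 to 68 mm (top) to grip it by. Hollow below (48 mm across, 29 mm deep): drops over the medium pot's foot, rim resting on its shoulder. Origin: centre of its underside; z up.
There are look-alikes about, which are no part of the job. What is shaped like the large_pot but purple is not meant.

How it is judged:
On the way, in this order (a step that is already met when the one before it is completed fails the run):
1. the plinth board lies flat on the turntable, its square within 15 mm of centre, the paint box still in place (horizontal distance between plinth and turntable below 0.015 m and z of plinth in the frame of turntable between 0.036 and 0.044 m and angle between plinth's own z axis and vertical below 0.08 rad and distance of paint_box from where it was at the start of the episode below 0.02 m and angle between paint_box's own z axis and vertical below 0.06 rad), for 0.2 s.
2. the large pot stands on the board on the turntable (horizontal distance between plinth and turntable below 0.015 m and z of plinth in the frame of turntable between 0.036 and 0.044 m and angle between each of plinth, large_pot's own z axis and vertical below 0.08 rad and horizontal distance between large_pot and plinth below 0.015 m and z of large_pot in the frame of plinth between 0.006 and 0.014 m), for 0.2 s.
3. the medium pot sits over the large pot's foot, on the tower (all of step 2 and horizontal distance between medium_pot and large_pot below 0.01 m and z of medium_pot in the frame of large_pot between 0.056 and 0.064 m and angle between medium_pot's own z axis and vertical below 0.08 rad), for 0.2 s.
At the end, for the whole second after the job is handed in: Board flat on the turntable and large pot on the board, each within 15 mm of centre; medium pot, then lantern, fully down (4 mm) on the one below within 10 mm; all upright (0.08 rad) and at rest; paint box level within 20 mm of where it was (all of step 3 and horizontal distance between lantern and medium_pot below 0.01 m and z of lantern in the frame of medium_pot between 0.046 and 0.054 m and angle between lantern's own z axis and vertical below 0.08 rad and distance of paint_box from where it was at the start of the episode below 0.02 m and angle between paint_box's own z axis and vertical below 0.06 rad and linear speed of each of plinth, large_pot, medium_pot, lantern, paint_box below 0.02 m/s); the robot touches nothing.
It fails at once if the paint box is shifted more than 30 mm or tipped (distance of paint_box from where it was at the start of the episode above 0.03 m or angle between paint_box's own z axis and vertical above 0.25 rad).
It fails at once if a pot or the lantern is tipped over (angle between any of large_pot, medium_pot, lantern's own z axis and vertical above 0.6 rad).
It also fails if it takes over 128 s, if anything falls off the work surface, if the arm or the gripper's body presses on something with over 40 N, if the wrist force passes 120 N, or if a joint passes its speed limit or range.

## Working session

There is one attempt and no reset: what is moved stays moved. The work goes in short steps, Python scripts to look and compute and a tool call to move; the robot and the scene stay as the last step left them, time stands still between calls to the robot, and variables do not carry over. Pictures are saved under pics/ and viewed, at most 14 in all, crops included, and the job is handed in when it is done.

```bash
ls; mkdir -p pics; cat > h.py <<'E'
import numpy as np, cv2
from plant import sensors, read_camera, robot
def cam(n):
    c=read_camera(n); return c
def pts(c):
    d=c["depth"]; v,u=np.mgrid[0:480,0:640]
    P=np.stack([(u-c["cx"])/c["fx"]*d,(v-c["cy"])/c["fy"]*d,d],-1)
    return (P-np.array(c["t"]))@np.array(c["R"])   # R^T (P-t)
def ray(c,u,v,z):
    R=np.array(c["R"]);t=np.array(c["t"]); o=-R.T@t
    d=R.T@np.array([(u-c["cx"])/c["fx"],(v-c["cy"])/c["fy"],1]); return o+d*(z-o[2])/d[2]
def save(c,n): cv2.imwrite(n,cv2.cvtColor(c["image"],cv2.COLOR_RGB2BGR))
E
python3 - <<'E'
from h import *
for n in("top","scene"):
    c=cam(n);save(c,f"pics/{n}0.png");print(n,-np.array(c["R"]).T@np.array(c["t"]),c["fx"])
s=sensors.read_state();print(s)
E
```

```text
pics
top [ 0.42664356 -0.01978838  1.20942446] 528.1909650878871
scene [ 1.13046802 -0.51253206  0.97919105] 574.8733244319066
{'t': 0.1, 'q': array([-1.38041446e+00,  1.31097669e-01,  1.48915191e+00, -1.09824691e-05,
        1.52297420e+00, -8.54124049e-02]), 'dq': array([ 1.06493293e-03, -2.97444984e-03, -2.17426661e-03, -8.45503577e-04,
        8.94979701e-05, -4.00813678e-04]), 'joint_torque': array([ 1.27750485e-03, -5.61342001e+01, -4.93096304e+01,  7.70896976e-02,
        2.91710364e-02, -5.70134011e-05]), 'tool_pos': array([ 0.1633    , -0.57681918,  0.2095953 ]), 'orientation': array([-3.11015732e+00, -4.31621958e-01,  1.51541717e-04]), 'force': array([ 0.06379876,  0.37083976, -0.65442983]), 'wrist_torque': array([-0.01521165, -0.0014422 ,  0.01698661]), 'gripper_force': 0.0, 'opening': 0.09272396444085662}
```

View pics/top0.png

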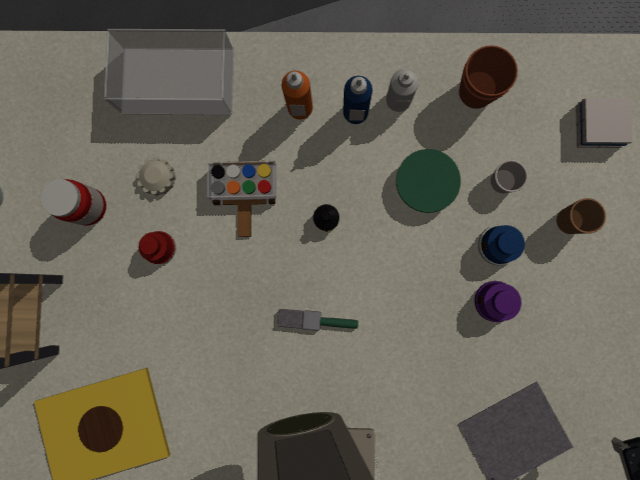

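View pics/scene0.png

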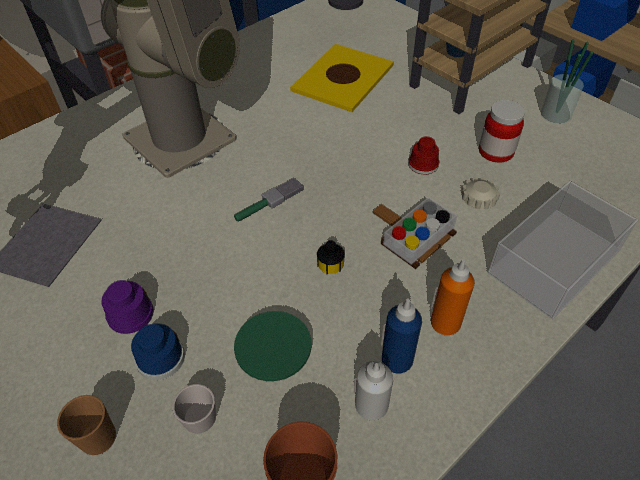

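Candidates (top view): large pot is blue at (502,244), with look-alikes purple (498,301) and a blue bottle (357,99). Medium pot is red at (157,247), with the red/white jar (75,202) a decoy. The lantern is black at (326,217), yellow in the scene view at (331,262). The handle is at (244,220) and the turntable at (428,181), with a green spatula at (340,323) as a decoy.

```bash
cat >> h.py <<'E'
def blob(c,P,u0,v0,r,zlo,zhi,lo=None,hi=None):
    v,u=np.mgrid[0:480,0:640]
    m=(abs(u-u0)<r)&(abs(v-v0)<r)&(P[...,2]>zlo)&(P[...,2]<zhi)&(c["depth"]>0)
    if lo is not None: m&=cv2.inRange(cv2.cvtColor(c["image"],cv2.COLOR_RGB2HSV),np.array(lo),np.array(hi))>0
    return m
def circ(m,P):
    q=P[m]; (x,y),r=cv2.minEnclosingCircle(q[:,:2].astype(np.float32)); return np.round([x,y,r,np.median(q[:,2]),len(q)],4), np.round(q.mean(0),4)
E
python3 - <<'E'
from h import *
c=cam("top");P=pts(c);print(c["cx"],c["cy"],np.round(c["R"],3).tolist())
print("table",np.median(P[330:350,380:420,2]))
for n,u,v,r,a,b in [("turn",428,181,45,.033,.047),("bluefoot",502,244,28,.078,.09),("blueshoulder",502,244,28,.055,.066),("redfoot",157,247,25,.069,.08),("redsh",157,247,25,.045,.056),("lantknob",326,217,20,.062,.074),("lantroof",326,217,20,.025,.048)]:
    print(n,*circ(blob(c,P,u,v,r,a,b),P))
# handle
m=blob(c,P,244,220,20,.004,.02,[3,90,40],[20,255,255]);
q=P[m];rc=cv2.minAreaRect(q[:,:2].astype(np.float32)*1000);print("handle",rc,np.median(q[:,2]),m.sum())
# from mask via ray
vv,uu=np.where(m);Q=np.array([ray(c,a,b,.01)[:2] for a,b in zip(uu,vv)],np.float32);print(cv2.minAreaRect(Q*1000), uu.min(),uu.max(),vv.min(),vv.max())
q=P[blob(c,P,242,182,45,.035,.07)];print("box",cv2.minAreaRect(q[:,:2].astype(np.float32)*1000),np.median(q[:,2]))
big=np.hstack([cv2.resize(c["image"][140:260,200:345],None,fx=3,fy=3),cv2.resize(c["image"][200:320,460:545],None,fx=3,fy=3)])
cv2.imwrite("pics/crop1.png",big[...,::-1])
c=cam("scene");P=pts(c);print("SCENE table",np.median(P[250:270,200:230,2]))
for n,u,v,r,a,b in [("turn",273,345,48,.033,.047),("bluefoot",157,340,30,.078,.09),("redfoot",425,148,25,.069,.08),("lantknob",331,250,20,.06,.074)]:
    print(n,*circ(blob(c,P,u,v,r,a,b),P))
E
```

```text
326.074201820766 242.56618959268968 [[0.015, -1.0, -0.018], [-0.997, -0.013, -0.079], [0.079, 0.019, -0.997]]
table 0.0015685712492535544
turn [ 6.624e-01 -2.245e-01  7.260e-02  4.150e-02  3.207e+03] [ 0.6611 -0.224   0.0415]
bluefoot [ 5.213e-01 -3.880e-01  2.550e-02  8.530e-02  4.380e+02] [ 0.5215 -0.3874  0.0853]
blueshoulder [ 5.226e-01 -3.870e-01  4.240e-02  6.140e-02  6.020e+02] [ 0.5199 -0.3829  0.0614]
redfoot [5.054e-01 3.848e-01 2.040e-02 7.540e-02 2.650e+02] [0.5051 0.3846 0.0753]
redsh [5.054e-01 3.850e-01 3.290e-02 5.140e-02 3.660e+02] [0.5046 0.3788 0.0511]
lantknob [5.761e-01 3.000e-03 1.070e-02 6.920e-02 7.400e+01] [0.5761 0.0028 0.0692]
lantroof [5.767e-01 2.900e-03 3.000e-02 3.980e-02 4.600e+02] [0.5758 0.0027 0.04  ]
handle ((574.024658203125, 192.5701141357422), (81.32318115234375, 88.16947937011719), 0.6318526864051819) 0.01099703643889739 545
((574.1184692382812, 192.3759307861328), (80.80650329589844, 87.67062377929688), 0.6828203797340393) 225 263 201 236
box ((658.5274047851562, 193.6285858154297), (81.83624267578125, 150.38519287109375), 1.9199373722076416) 0.05266692900818065
SCENE table 0.0012257450135726604
turn [ 6.605e-01 -2.238e-01  7.340e-02  4.100e-02  4.249e+03] [ 0.6632 -0.2261  0.0409]
bluefoot [ 5.201e-01 -3.877e-01  2.670e-02  8.490e-02  5.720e+02] [ 0.5219 -0.3887  0.0848]
redfoot [5.016e-01 3.868e-01 2.390e-02 7.510e-02 1.680e+02] [0.5052 0.3837 0.0749]
lantknob [5.758e-01 2.800e-03 1.160e-02 6.840e-02 9.200e+01] [0.5768 0.002  0.0675]
```

View pics/crop1.png

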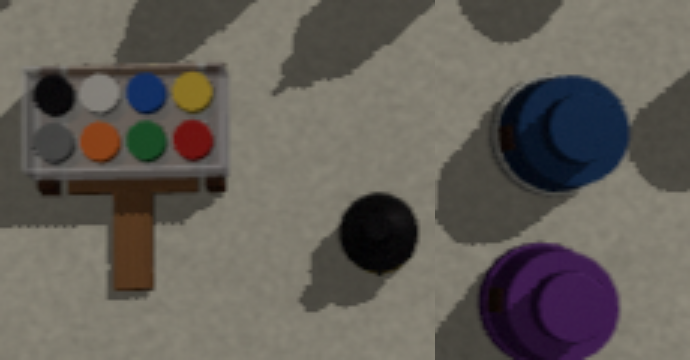

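The crop shows the blue pot with its white rim (crop 565,130), distinct from the purple one. The handle lies below the box at (244,220), and all sizes and heights agree. Next I refine the handle position and work out the first move.

```bash
cat > go.py <<'E'
import sys; from h import *
from scipy.spatial.transform import Rotation as Rt
def go(x,y,z,yaw=None):
    s=sensors.read_state();R=Rt.from_rotvec(s["orientation"]).as_matrix()
    yw=np.arctan2(R[1,0],R[0,0]); d=R.T@(np.array([x,y,z])-s["tool_pos"])
    print("t",s["t"],"pos",np.round(s["tool_pos"],4),"yawdeg",np.degrees(yw).round(2),"tilt",np.round(R[:,2],4))
    print("tool delta (current axes)",np.round(d,4))
    if yaw is not None:
        tu=yw-yaw; c,sn=np.cos(tu),np.sin(tu)  # after turning tu about tool z
        print("turn",round(tu,4),"delta after turn",np.round([c*d[0]+sn*d[1],-sn*d[0]+c*d[1],d[2]],4))
if __name__=="__main__":
    a=[float(v) for v in sys.argv[1:]]; go(*a[:3],*( [np.radians(a[3])] if len(a)>3 else []))
E
python3 - <<'E'
from h import *
from go import go
c=cam("top");P=pts(c)
hsv=cv2.cvtColor(c["image"],cv2.COLOR_RGB2HSV)
print(hsv[222,232:258:2].tolist())
rows=[]
for v in range(210,233,2):
    m=(P[v,230:260,2]>.006)&(hsv[v,230:260,1]>100); u=np.where(m)[0]+230
    a,b=ray(c,u.min(),v,.01),ray(c,u.max(),v,.01); rows.append([*((a+b)/2)[:2],np.linalg.norm(a-b)])
rows=np.array(rows);print(rows.round(4));k=np.polyfit(rows[:,0],rows[:,1],1);print("angle",np.degrees(np.arctan(k[0])),"y at .5835",np.polyval(k,.5835))
u=244
vs=[v for v in range(205,245) if hsv[v,u,1]>100 and P[v,u,2]>.005];print(ray(c,u,max(vs)+.5,.01))
go(0.5835,np.polyval(k,.5835),.017,np.radians(1.9))
E
```

```text
[[23, 31, 130], [23, 33, 132], [24, 34, 75], [14, 139, 79], [13, 158, 84], [14, 157, 83], [14, 157, 86], [14, 163, 83], [13, 159, 80], [13, 134, 74], [24, 33, 125], [21, 34, 126], [21, 34, 128]]
[[0.5937 0.1923 0.0276]
 [0.589  0.1922 0.0276]
 [0.5844 0.192  0.0276]
 [0.5798 0.1919 0.0276]
 [0.5752 0.1918 0.0276]
 [0.5706 0.1917 0.0276]
 [0.566  0.1915 0.0276]
 [0.5613 0.1914 0.0276]
 [0.5567 0.1913 0.0276]
 [0.5521 0.1912 0.0276]
 [0.5475 0.1911 0.0275]
 [0.5429 0.1909 0.0275]]
angle 1.5470845989892472 y at .5835 0.19202269191308952
[0.5326012  0.19064523 0.01      ]
t 0.25 pos [ 0.1634 -0.577   0.21  ] yawdeg 15.8 tilt [-2.e-04  9.e-04 -1.e+00]
tool delta (current axes) [ 0.6137 -0.6254  0.1936]
turn 0.2426 delta after turn [ 0.4454 -0.7545  0.1936]
```

The manual's scale: shifts go in shares of 50 mm and turns go in units of 0.05 rad. Converting my numbers, -0.0419 m is -0.838, 0.0247 m is 0.494, 0.122 rad is 2.44.

Call:
advance(
  plan=[
    {"aperture":0.06,"rz":2.44},
    {"aperture":0.06,"rz":2.44},
    {"aperture":0.06,"pos":[0.494,-0.838,0]},
    {"aperture":0.06,"pos":[0.494,-0.838,0]},
    {"aperture":0.06,"pos":[0.494,-0.838,0]},
    {"aperture":0.06,"pos":[0.494,-0.838,0]},
    {"aperture":0.06,"pos":[0.494,-0.838,0]},
    {"aperture":0.06,"pos":[0.494,-0.838,0]},
    {"aperture":0.06,"pos":[0.494,-0.838,0]},
    {"aperture":0.06,"pos":[0.494,-0.838,0]},
    {"aperture":0.06,"pos":[0.494,-0.838,0]},
    {"aperture":0.06,"pos":[0.494,-0.838,0]},
    {"aperture":0.06,"pos":[0.494,-0.838,0]},
    {"aperture":0.06,"pos":[0.494,-0.838,0]},
    {"aperture":0.06,"pos":[0.494,-0.838,0]},
    {"aperture":0.06,"pos":[0.494,-0.838,0]},
    {"aperture":0.06,"pos":[0.494,-0.838,0]},
    {"aperture":0.06,"pos":[0.494,-0.838,0]},
    {"aperture":0.06,"pos":[0.494,-0.838,0]},
    {"aperture":0.06,"pos":[0.494,-0.838,0]},
  ],
)

```text
t: 2.25
tool_pos: [0.5844, 0.1927, 0.2104]
orientation: [3.141, 0.05, 0.0]
force: [1.2, -0.7, 1.1]
opening: 0.0595
gripper_force: 0.0
```

```bash
python3 go.py 0.5835 0.192 0.017 1.7
```

```text
t 2.25 pos [0.5844 0.1927 0.2104] yawdeg 1.84 tilt [ 1.e-04 -1.e-04 -1.e+00]
tool delta (current axes) [-0.0009  0.0006  0.1934]
turn 0.0024 delta after turn [-0.0009  0.0006  0.1934]
```

Converted, 0.04 m is 0.8, 0.03 m is 0.6.

Call:
advance(
  plan=[
    {"aperture":0.06,"pos":[-0.02,0.012,0.8]},
    {"aperture":0.06,"pos":[0,0,0.8]},
    {"aperture":0.06,"pos":[0,0,0.8]},
    {"aperture":0.06,"pos":[0,0,0.6]},
    {"aperture":0.06,"pos":[0,0,0.4]},
    {"aperture":0.06,"pos":[0,0,0.3]},
    {"aperture":0.06,"pos":[0,0,0.176]},
    {"aperture":0.06},
  ],
)

```text
t: 3.05
tool_pos: [0.5822, 0.1898, 0.0158]
orientation: [3.141, 0.05, -0.002]
force: [-0.3, -0.1, 0.1]
opening: 0.0601
gripper_force: 0.0
```

```bash
python3 go.py 0.5835 0.192 0.0165
```

```text
t 3.05 pos [0.5822 0.1898 0.0158] yawdeg 1.82 tilt [-1.5e-03 -3.0e-04 -1.0e+00]
tool delta (current axes) [ 0.0013 -0.0021 -0.0007]
```

Call:
advance(
  plan=[
    {"aperture":0.02},
    {"aperture":0.02},
    {"aperture":0.02},
    {"aperture":0.02},
    {"aperture":0.02},
  ],
  force=55,
)

```text
t: 3.55
tool_pos: [0.5831, 0.1901, 0.0172]
orientation: [-3.141, -0.05, -0.001]
force: [-0.2, -0.2, 0.4]
opening: 0.0246
gripper_force: 0.0
```

```bash
python3 go.py 0.5835 0.192 0.0165
```

```text
t 3.55 pos [0.5831 0.1901 0.0172] yawdeg 1.82 tilt [ 7.e-04  2.e-04 -1.e+00]
tool delta (current axes) [ 0.0004 -0.0019  0.0007]
```

```bash
python3 - <<'E'
from h import *
print(robot.tcp_to_tips)
s=sensors.read_state();print(s["opening"],s["gripper_force"],s["force"],s["tool_pos"])
c=cam("scene");i=cv2.resize(c["image"][120:280,330:490],None,fx=3.5,fy=3.5);cv2.imwrite("pics/s1.png",i[...,::-1])
E
```

```text
0.014
0.024594976153673957 0.0 [-0.17394136 -0.20807771  0.35126196] [0.5831212  0.19006909 0.01719944]
```

View pics/s1.png

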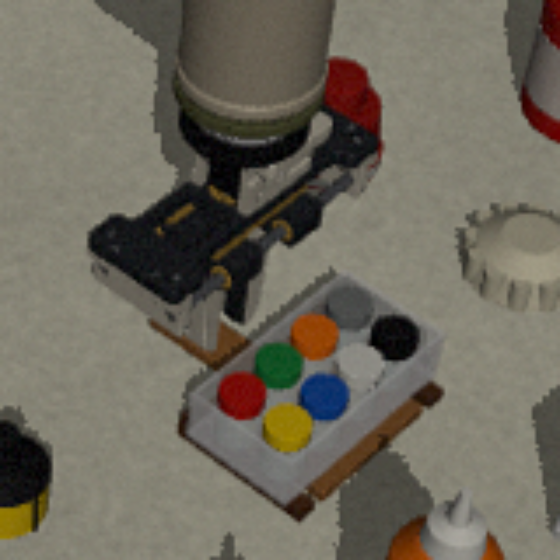

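The gripper is aligned across the handle and the near finger sits by the handle edge (205,345). The fingers may still be moving, so I let time pass.

Call:
advance(
  plan=[
    {"aperture":0.02},
    {"aperture":0.02},
    {"aperture":0.02},
  ],
  force=55,
)

```text
t: 3.9
tool_pos: [0.5828, 0.19, 0.0167]
orientation: [3.141, 0.05, -0.0]
force: [-0.3, 0.1, -0.2]
opening: 0.0202
gripper_force: 0.0
```

```bash
python3 - <<'E'
from h import *
c=cam("scene");P=pts(c)
i=cv2.resize(c["image"][190:235,365:415],None,fx=11,fy=11,interpolation=cv2.INTER_NEAREST);cv2.imwrite("pics/s2.png",i[...,::-1])
for v in range(204,228,2): print(v,(P[v,376:400:3,2]*1000).round(0).tolist())
E
```

```text
204 [148.0, 148.0, 147.0, 130.0, 123.0, 79.0, 43.0, 52.0]
206 [140.0, 148.0, 140.0, 127.0, 75.0, 70.0, 40.0, 44.0]
208 [125.0, 136.0, 134.0, 67.0, 69.0, 67.0, 32.0, 41.0]
210 [117.0, 124.0, 128.0, 57.0, 63.0, 55.0, 27.0, 36.0]
212 [113.0, 119.0, 124.0, 49.0, 57.0, 50.0, 8.0, 25.0]
214 [2.0, 110.0, 115.0, 44.0, 48.0, 47.0, 13.0, 3.0]
216 [2.0, 8.0, 11.0, 36.0, 45.0, 40.0, 9.0, 10.0]
218 [-1.0, 3.0, 4.0, 13.0, 35.0, 32.0, 10.0, 12.0]
220 [-0.0, 2.0, 2.0, 6.0, 13.0, 11.0, 14.0, 10.0]
222 [1.0, -2.0, -1.0, -0.0, 6.0, 11.0, 14.0, 49.0]
224 [2.0, -2.0, -2.0, 1.0, 2.0, 6.0, 52.0, 47.0]
226 [2.0, -1.0, 3.0, 0.0, 1.0, 2.0, 47.0, 55.0]
```

View pics/s2.png

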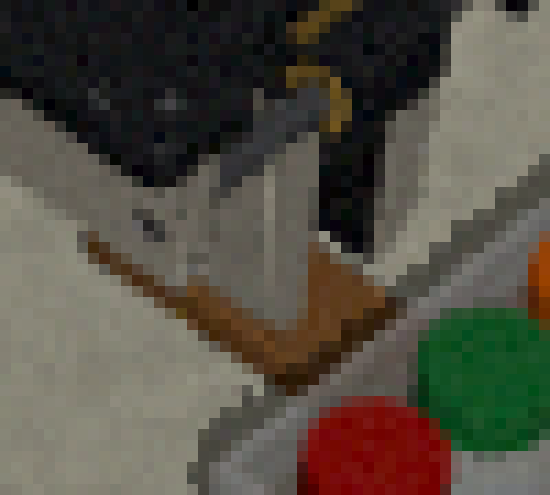

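The fingers closed to 20 mm above the board, so the tips are higher than the reading suggests. I measure the gripper itself.

```bash
python3 - <<'E'
from h import *
from scipy.spatial.transform import Rotation as Rt
s=sensors.read_state();R=Rt.from_rotvec(s["orientation"]).as_matrix()
c=cam("scene");P=pts(c);T=(P-s["tool_pos"])@R
for u in range(379,400,2):
    print(u,[tuple((T[v,u]*1000).round().astype(int).tolist()) for v in range(208,221,2)])
c=cam("top");P=pts(c);T=(P-s["tool_pos"])@R
m=(P[...,2]>.08)&(abs(T[...,0])<.15)&(abs(T[...,1])<.15)
for z in (.10,.12,.14,.16): 
  q=T[m&(abs(P[...,2]-z)<.01)]
  if len(q): print(z,q.min(0).round(3),q.max(0).round(3),len(q))
E
```

```text
379 [(29, 91, -119), (26, 87, -108), (26, 86, -102), (27, 86, -97), (-31, 11, 12), (-31, 11, 19), (-24, 19, 15)]
381 [(33, 89, -121), (33, 89, -115), (30, 84, -103), (33, 88, -102), (-27, 10, 10), (-26, 11, 15), (-23, 14, 18)]
383 [(31, 80, -112), (32, 81, -108), (33, 82, -103), (31, 79, -94), (-19, 12, 2), (-18, 13, 8), (-18, 12, 15)]
385 [(-5, 27, -46), (-4, 28, -41), (-7, 22, -28), (-3, 27, -27), (-4, 25, -19), (-16, 9, 9), (-11, 14, 9)]
387 [(1, 27, -50), (1, 27, -44), (1, 26, -37), (1, 25, -30), (2, 25, -24), (-9, 10, 3), (-8, 11, 8)]
389 [(6, 27, -54), (5, 25, -46), (7, 27, -42), (6, 25, -33), (5, 23, -24), (6, 22, -18), (-4, 9, 6)]
391 [(6, 20, -49), (6, 19, -42), (8, 21, -39), (7, 18, -29), (6, 16, -20), (7, 17, -15), (1, 8, 3)]
393 [(7, 13, -44), (-25, -31, 20), (-12, -14, 4), (-10, -12, 7), (-4, -5, 4), (-1, -1, 5), (2, 2, 7)]
395 [(-5, -10, -18), (-4, -10, -12), (-16, -27, 16), (-6, -14, 5), (-2, -10, 7), (3, -4, 4), (6, 0, 6)]
397 [(1, -10, -23), (2, -9, -18), (2, -9, -11), (-7, -23, 14), (2, -11, 4), (5, -9, 7), (11, -2, 3)]
399 [(5, -12, -24), (6, -11, -19), (8, -10, -15), (-3, -26, 13), (4, -16, 6), (9, -11, 6), (34, 24, -35)]
0.1 [-0.006  0.04  -0.093] [ 0.009  0.041 -0.09 ] 7
0.12 [-0.036 -0.083 -0.113] [ 0.033  0.087 -0.094] 128
0.14 [-0.036 -0.092 -0.133] [ 0.035  0.095 -0.113] 187
0.16 [-0.036 -0.091 -0.142] [ 0.035  0.096 -0.133] 728
```

Tips and body both sit about 23 mm further back than the reported TCP implies (tips at tool z ≈ -9, body at -94), while xy is centred. I'll open and descend gently, watching the force.

Call:
advance(
  plan=[
    {"aperture":0.06,"pos":[0,-0.02,0]},
    {"aperture":0.06},
    {"aperture":0.06},
    {"aperture":0.06},
    {"aperture":0.06},
    {"aperture":0.06},
    {"aperture":0.06,"pos":[0,0,0.1]},
    {"aperture":0.06,"pos":[0,0,0.1]},
    {"aperture":0.06,"pos":[0,0,0.06]},
    {"aperture":0.06},
  ],
  force=55,
)

```text
t: 5.05
tool_pos: [0.582, 0.1908, 0.0026]
orientation: [3.141, 0.05, -0.003]
force: [-0.4, 0.1, 0.3]
opening: 0.0601
gripper_force: 0.0
```

Converted, 0.002 m is 0.04.

Call:
advance(
  plan=[
    {"aperture":0.06,"pos":[0,0,0.04]},
    {"aperture":0.06,"pos":[0,0,0.04]},
    {"aperture":0.06,"pos":[0,0,0.04]},
    {"aperture":0.06},
  ],
)

```text
t: 5.45
tool_pos: [0.5826, 0.1909, -0.0026]
orientation: [3.141, 0.05, -0.001]
force: [-0.7, 0.5, 0.9]
opening: 0.06
gripper_force: 0.0
```

```bash
python3 - <<'E'
from h import *
from scipy.spatial.transform import Rotation as Rt
s=sensors.read_state();R=Rt.from_rotvec(s["orientation"]).as_matrix();print(s["tool_pos"],s["force"])
c=cam("scene");P=pts(c);T=(P-s["tool_pos"])@R
for u in range(381,402,2):
    print(u,[tuple((T[v,u]*1000).round().astype(int).tolist()) for v in range(210,227,2)])
E
```

```text
[ 0.58257846  0.19094182 -0.00260278] [-0.69319065  0.53834778  0.85806379]
381 [(34, 90, -135), (32, 88, -127), (32, 86, -118), (32, 86, -112), (33, 88, -109), (33, 86, -101), (3, 47, -41), (3, 46, -33), (5, 48, -29)]
383 [(33, 83, -130), (33, 82, -122), (33, 81, -116), (31, 79, -106), (34, 82, -105), (5, 43, -45), (6, 43, -39), (7, 45, -36), (6, 42, -25)]
385 [(26, 67, -111), (28, 70, -109), (7, 40, -64), (6, 39, -56), (7, 39, -50), (6, 38, -42), (6, 37, -35), (6, 36, -28), (7, 37, -23)]
387 [(28, 63, -110), (28, 62, -103), (5, 32, -57), (5, 31, -49), (-12, 7, -11), (-5, 15, -15), (-4, 15, -10), (-4, 15, -3), (1, 21, -5)]
389 [(32, 62, -112), (31, 60, -104), (31, 58, -97), (-11, 2, -15), (-6, 8, -17), (-3, 10, -14), (-1, 13, -11), (0, 13, -5), (4, 17, -4)]
391 [(34, 57, -110), (32, 54, -100), (-13, -7, -13), (-8, -2, -13), (-4, 3, -14), (0, 8, -14), (3, 11, -12), (5, 13, -9), (6, 12, -2)]
393 [(34, 51, -106), (-13, -15, -13), (-9, -10, -13), (-5, -6, -13), (-1, -1, -14), (3, 3, -13), (7, 9, -14), (10, 11, -11), (36, 47, -53)]
395 [(-20, -31, -3), (-14, -24, -6), (-5, -12, -15), (-3, -11, -10), (3, -3, -15), (6, 0, -12), (10, 5, -13), (35, 39, -53), (35, 38, -46)]
397 [(-15, -32, -5), (-12, -29, -4), (525, 721, -982), (2, -11, -15), (4, -9, -11), (11, 0, -17), (35, 32, -54), (37, 35, -51), (44, 43, -57)]
399 [(-8, -30, -13), (-10, -34, -1), (-5, -27, -3), (5, -14, -15), (10, -8, -16), (33, 24, -53), (36, 26, -50), (37, 26, -44), (46, 38, -54)]
401 [(0, -27, -21), (-2, -31, -9), (-3, -32, -1), (1, -28, 0), (11, -15, -12), (36, 20, -52), (36, 18, -44), (36, 18, -37), (37, 18, -32)]
```

Converted, 0.002 m is 0.04, 0.001 m is 0.02.

Call:
advance(
  plan=[
    {"aperture":0.06,"pos":[0,0,0.04]},
    {"aperture":0.06,"pos":[0,0,0.02]},
    {"aperture":0.06,"pos":[0,0,0.02]},
    {"aperture":0.06},
  ],
)

```text
t: 5.9
tool_pos: [0.5826, 0.191, -0.0065]
orientation: [3.141, 0.05, -0.001]
force: [-0.3, 0.3, 0.6]
opening: 0.06
gripper_force: 0.0
```

Call:
advance(
  plan=[
    {"aperture":0.02},
    {"aperture":0.02},
    {"aperture":0.02},
    {"aperture":0.02},
    {"aperture":0.02},
    {"aperture":0.02},
  ],
  force=55,
)

```text
t: 6.5
tool_pos: [0.5828, 0.1912, -0.0062]
orientation: [-3.141, -0.05, -0.0]
force: [-0.6, 1.8, -0.8]
opening: 0.0293
gripper_force: 55.0
```

Gripped (29 mm, 55 N). Now I pull.

Converted, -0.008 m is -0.16, -0.004 m is -0.08.

Call:
advance(
  plan=[
    {"aperture":0.02,"pos":[-0.08,0,0]},
    {"aperture":0.02,"pos":[-0.16,0,0]},
    {"aperture":0.02,"pos":[-0.16,0,0]},
  ],
)

```text
t: 6.8
tool_pos: [0.5625, 0.1902, -0.0062]
orientation: [3.141, 0.05, 0.001]
force: [2.9, -0.1, -0.4]
opening: 0.0295
gripper_force: 54.9
```

Call:
advance(
  plan=[
    {"aperture":0.02,"pos":[-0.2,0,0]},
    {"aperture":0.02,"pos":[-0.2,0,0]},
    {"aperture":0.02,"pos":[-0.2,0,0]},
    {"aperture":0.02,"pos":[-0.2,0,0]},
    {"aperture":0.02,"pos":[-0.2,0,0]},
    {"aperture":0.02,"pos":[-0.2,0,0]},
    {"aperture":0.02,"pos":[-0.2,0,0]},
    {"aperture":0.02,"pos":[-0.2,0,0]},
    {"aperture":0.02,"pos":[-0.2,0,0]},
    {"aperture":0.02,"pos":[-0.2,0,0]},
    {"aperture":0.02,"pos":[-0.1,0,0]},
    {"aperture":0.02},
  ],
)

```text
t: 8.0
tool_pos: [0.4566, 0.187, -0.0063]
orientation: [3.141, 0.05, -0.002]
force: [-3.6, 0.2, 6.4]
opening: 0.0293
gripper_force: 54.9
```

```bash
python3 - <<'E'
from h import *
c=cam("top");P=pts(c)
q=P[blob(c,P,242,182,45,.035,.07)];print("box",cv2.minAreaRect(q[:,:2].astype(np.float32)*1000),np.median(q[:,2]))
i=cv2.resize(c["image"][140:320,180:340],None,fx=3,fy=3);cv2.imwrite("pics/t2.png",i[...,::-1])
E
```

```text
box ((657.7958374023438, 191.98973083496094), (81.6718521118164, 149.52735900878906), 2.1867549419403076) 0.051114441907044776
```

View pics/t2.png

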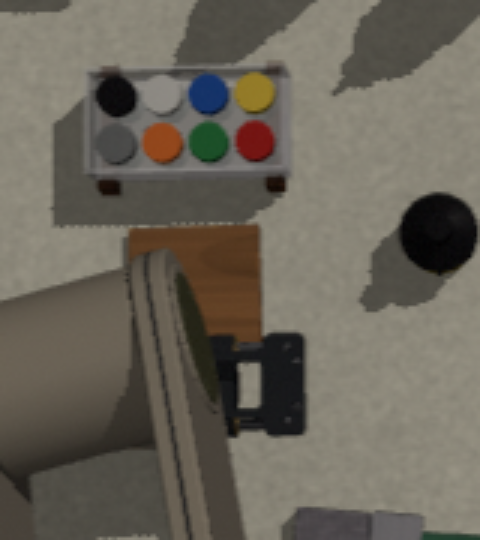

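The box is level and in place, and the board is fully out (square at (195,285) in the crop). Now I lift it.

Call:
advance(
  plan=[
    {"aperture":0.02,"pos":[0,0,-0.2]},
    {"aperture":0.02,"pos":[0,0,-0.4]},
    {"aperture":0.02,"pos":[0,0,-0.6]},
    {"aperture":0.02,"pos":[0,0,-0.6]},
    {"aperture":0.02,"pos":[0,0,-0.6]},
    {"aperture":0.02},
  ],
)

```text
t: 8.65
tool_pos: [0.4608, 0.1879, 0.1188]
orientation: [-3.139, -0.05, -0.011]
force: [0.8, -1.0, -1.4]
opening: 0.0295
gripper_force: 54.9
```

```bash
python3 go.py 0.587 -0.227 0.1
```

```text
t 8.65 pos [0.4608 0.1879 0.1188] yawdeg 1.82 tilt [ 0.0071  0.0021 -1.    ]
tool delta (current axes) [0.1128 0.4187 0.0189]
```

Converted, 0.028 m is 0.56, 0.015 m is 0.3.

Call:
advance(
  plan=[
    {"aperture":0.02,"pos":[0.08,0.3,0]},
    {"aperture":0.02,"pos":[0.15,0.56,0]},
    {"aperture":0.02,"pos":[0.15,0.56,0]},
    {"aperture":0.02,"pos":[0.15,0.56,0]},
    {"aperture":0.02,"pos":[0.15,0.56,0]},
    {"aperture":0.02,"pos":[0.15,0.56,0]},
    {"aperture":0.02,"pos":[0.15,0.56,0]},
    {"aperture":0.02,"pos":[0.15,0.56,0]},
    {"aperture":0.02,"pos":[0.15,0.56,0]},
    {"aperture":0.02,"pos":[0.15,0.56,0]},
    {"aperture":0.02,"pos":[0.15,0.56,0]},
    {"aperture":0.02,"pos":[0.15,0.56,0]},
    {"aperture":0.02,"pos":[0.15,0.56,0]},
    {"aperture":0.02,"pos":[0.15,0.56,0]},
    {"aperture":0.02,"pos":[0.15,0.56,0]},
    {"aperture":0.02,"pos":[0.08,0.24,0]},
    {"aperture":0.02},
    {"aperture":0.02},
  ],
)

```text
t: 10.45
tool_pos: [0.5835, -0.2272, 0.1129]
orientation: [-3.14, -0.05, 0.002]
force: [0.5, -0.2, -1.3]
opening: 0.0291
gripper_force: 54.9
```

```bash
python3 go.py 0.587 -0.227 0.1
python3 - <<'E'
from h import *
c=cam("top");save(c,"pics/t3.png");P=pts(c)
hsv=cv2.cvtColor(c["image"],cv2.COLOR_RGB2HSV)
m=cv2.inRange(hsv,(5,90,30),(20,255,255))>0
v,u=np.mgrid[0:480,0:640]; m&=(abs(u-425)<70)&(abs(v-185)<80)&(P[...,2]>.06)
q=P[m];print(m.sum(),q.min(0),q.max(0));A=np.c_[q[:,:2],np.ones(len(q))];print("plane",np.linalg.lstsq(A,q[:,2],rcond=None)[0]);print(cv2.minAreaRect(q[:,:2].astype(np.float32)*1000))
E
```

```text
t 10.45 pos [ 0.5835 -0.2272  0.1129] yawdeg 1.81 tilt [-0.0015  0.0013 -1.    ]
tool delta (current axes) [ 0.0035 -0.0001  0.0129]
1128 [ 0.42664356 -0.24528139  0.11835645] [ 0.71062277 -0.01978838  1.20942446]
plane [-0.58870317  2.02765848  0.93404042]
((547.9618530273438, -167.63990783691406), (142.00514221191406, 355.1723937988281), 61.16283416748047)
```

View pics/t3.png

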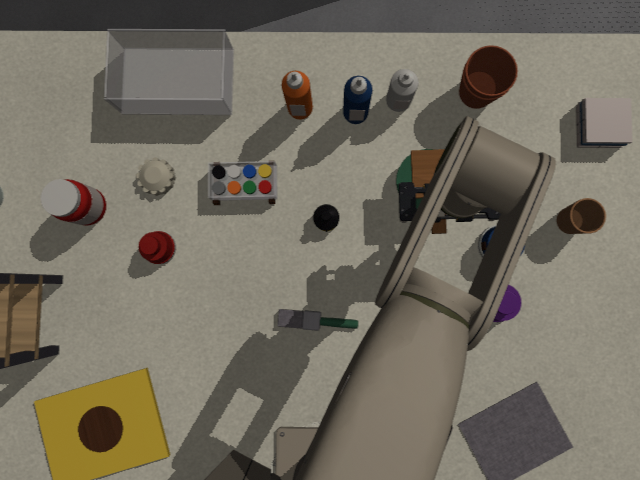

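The board is held over the disc at (432,165), partly hidden by the arm. I fit its plane and edges from both views.

```bash
cat > board.py <<'E'
from h import *
def board(zlo,zhi):
  for n in("top","scene"):
    c=cam(n);P=pts(c);hsv=cv2.cvtColor(c["image"],cv2.COLOR_RGB2HSV)
    m=(cv2.inRange(hsv,(5,90,30),(20,255,255))>0)&(c["depth"]>0)&(P[...,2]>zlo)&(P[...,2]<zhi)&(np.hypot(P[...,0]-.64,P[...,1]+.2245)<.13)
    m=cv2.morphologyEx(m.astype(np.uint8),cv2.MORPH_OPEN,np.ones((3,3)))>0
    q=P[m];
    if len(q)<50: print(n,len(q));continue
    A=np.c_[q[:,:2]-[.66,-.2245],np.ones(len(q))];k=np.linalg.lstsq(A,q[:,2],rcond=None)[0]
    print(n,len(q),"plane",k.round(4),"min",q.min(0).round(4),"max",q.max(0).round(4))
    s=q[q[:,0]>.63];print("  rect",cv2.minAreaRect(s[:,:2].astype(np.float32)*1000))
import sys;board(float(sys.argv[1]),float(sys.argv[2]))
E
python3 board.py .08 .17
```

```text
top 1079 plane [-0.0093 -0.0074  0.1301] min [ 0.5361 -0.243   0.1173] max [ 0.7103 -0.1727  0.1367]
  rect ((670.614013671875, -207.4052734375), (78.29491424560547, 66.9908447265625), 2.517157554626465)
scene 3256 plane [-0.0165  0.0052  0.1295] min [ 0.5632 -0.276   0.1173] max [ 0.711  -0.1719  0.1617]
  rect ((669.008544921875, -223.50473022460938), (80.6866455078125, 101.24412536621094), 2.5262839794158936)
```

Call:
advance(
  plan=[
    {"aperture":0.02,"pos":[0.05,0.01,0.2]},
    {"aperture":0.02,"pos":[0,0,0.4]},
    {"aperture":0.02,"pos":[0,0,0.4]},
    {"aperture":0.02,"pos":[0,0,0.3]},
    {"aperture":0.02,"pos":[0,0,0.14]},
    {"aperture":0.02,"pos":[0,0,0.06]},
    {"aperture":0.02},
  ],
)

```text
t: 11.3
tool_pos: [0.5868, -0.2285, 0.0388]
orientation: [-3.141, -0.05, -0.0]
force: [0.5, 0.2, -0.8]
opening: 0.029
gripper_force: 54.9
```

Call:
advance(
  plan=[
    {"aperture":0.02,"pos":[0,0,0.03]},
    {"aperture":0.02,"pos":[0,0,0.03]},
    {"aperture":0.02},
  ],
)

```text
t: 11.6
tool_pos: [0.5869, -0.2288, 0.0362]
orientation: [3.141, 0.05, 0.001]
force: [-0.0, -0.1, -0.5]
opening: 0.0293
gripper_force: 54.9
```

```bash
python3 board.py .03 .09
```

```text
top 889 plane [-0.0072 -0.0124  0.0531] min [ 0.5391 -0.2433  0.04  ] max [ 0.7126 -0.1746  0.0603]
  rect ((672.5759887695312, -207.18487548828125), (79.30329132080078, 63.3568000793457), 1.6304346323013306)
scene 2952 plane [-0.0127  0.0035  0.0524] min [ 0.5722 -0.2782  0.0394] max [ 0.7135 -0.1746  0.064 ]
  rect ((670.1875, -226.03994750976562), (83.27658081054688, 100.39129638671875), 2.653392791748047)
```

Converted, -0.0015 m is -0.03, 0.001 m is 0.02.

Call:
advance(
  plan=[
    {"aperture":0.02,"pos":[0,-0.03,0.02]},
    {"aperture":0.02,"pos":[0,0,0.016]},
    {"aperture":0.02},
  ],
)

```text
t: 12.0
tool_pos: [0.5866, -0.227, 0.0339]
orientation: [-3.141, -0.05, -0.0]
force: [0.5, 0.0, 0.1]
opening: 0.0292
gripper_force: 54.9
```

Call:
advance(
  plan=[
    {"aperture":0.055},
    {"aperture":0.055},
    {"aperture":0.055},
    {"aperture":0.055},
    {"aperture":0.055},
    {"aperture":0.055,"pos":[0,0,-0.2]},
    {"aperture":0.055,"pos":[0,0,-0.6]},
    {"aperture":0.06,"pos":[0,0,-0.8]},
    {"aperture":0.07,"pos":[0,0,-0.8]},
    {"aperture":0.08,"pos":[0,0,-0.6]},
    {"aperture":0.09},
  ],
  force=40,
)

```text
t: 13.1
tool_pos: [0.5897, -0.2286, 0.1917]
orientation: [3.136, 0.05, 0.015]
force: [0.3, -0.3, 0.9]
opening: 0.0797
gripper_force: 0.0
```

```bash
python3 board.py .03 .09;python3 go.py 0.5213 -0.3877 0.15
```

```text
top 505 plane [ 0.0037 -0.0133  0.0514] min [ 0.54   -0.2571  0.0417] max [ 0.7128 -0.1729  0.0584]
  rect ((695.8477783203125, -215.13336181640625), (33.1302375793457, 84.2513427734375), 0.6740617156028748)
scene 3231 plane [-0.002   0.0038  0.0508] min [ 0.5346 -0.2768  0.0383] max [ 0.7136 -0.172   0.0571]
  rect ((670.3267822265625, -223.61236572265625), (83.51133728027344, 101.19279479980469), 2.0482876300811768)
t 13.2 pos [ 0.5873 -0.2274  0.1858] yawdeg 1.82 tilt [ 0.0027 -0.0013 -1.    ]
tool delta (current axes) [-0.0712  0.158   0.0358]
```

The board lies flat and centred at (.662,-.224). Next, the blue pot.

Converted, 0.04 m is 0.8, 0.038 m is 0.76.

Call:
advance(
  plan=[
    {"aperture":0.09,"pos":[-0.36,0.8,0]},
    {"aperture":0.09,"pos":[-0.36,0.8,0]},
    {"aperture":0.09,"pos":[-0.36,0.8,0]},
    {"aperture":0.09,"pos":[-0.344,0.76,0]},
    {"aperture":0.09},
    {"aperture":0.09},
  ],
)

```text
t: 13.8
tool_pos: [0.5192, -0.3874, 0.182]
orientation: [-3.139, -0.046, 0.003]
force: [0.1, 0.9, -0.2]
opening: 0.0898
gripper_force: 0.0
```

```bash
python3 go.py 0.5213 -0.3877 0.055
```

```text
t 13.8 pos [ 0.5192 -0.3874  0.182 ] yawdeg 1.69 tilt [-0.0021  0.0024 -1.    ]
tool delta (current axes) [0.0024 0.0007 0.127 ]
```

Call:
advance(
  plan=[
    {"aperture":0.09,"pos":[0.02,0,0.8]},
    {"aperture":0.09,"pos":[0,0,0.8]},
    {"aperture":0.09,"pos":[0,0,0.5]},
    {"aperture":0.09,"pos":[0,0,0.3]},
    {"aperture":0.09,"pos":[0,0,0.12]},
    {"aperture":0.09},
  ],
)

```text
t: 14.4
tool_pos: [0.5217, -0.3864, 0.0577]
orientation: [-3.141, -0.051, 0.001]
force: [0.4, -0.5, 0.6]
opening: 0.09
gripper_force: 0.0
```

Call:
advance(
  plan=[
    {"aperture":0.04},
    {"aperture":0.04},
    {"aperture":0.04},
    {"aperture":0.04},
    {"aperture":0.04},
    {"aperture":0.04},
    {"aperture":0.04},
  ],
  force=40,
)

```text
t: 15.1
tool_pos: [0.5215, -0.3874, 0.0582]
orientation: [3.141, 0.05, 0.0]
force: [-0.7, 0.3, 1.5]
opening: 0.0495
gripper_force: 40.0
```

```bash
python3 go.py 0.5213 -0.3877 0.055
```

```text
t 15.1 pos [ 0.5215 -0.3874  0.0582] yawdeg 1.82 tilt [ 2.e-04 -2.e-04 -1.e+00]
tool delta (current axes) [-0.0002  0.0003  0.0032]
```

Call:
advance(
  plan=[
    {"aperture":0.04,"pos":[0,0,-0.2]},
    {"aperture":0.04,"pos":[0,0,-0.4]},
    {"aperture":0.04,"pos":[0,0,-0.6]},
    {"aperture":0.04,"pos":[0,0,-0.6]},
    {"aperture":0.04,"pos":[0,0,-0.4]},
    {"aperture":0.04},
  ],
)

```text
t: 15.7
tool_pos: [0.5231, -0.3887, 0.1725]
orientation: [3.137, 0.05, 0.008]
force: [0.8, -0.7, -2.4]
opening: 0.0493
gripper_force: 40.0
```

```bash
python3 go.py 0.662 -0.2243 0.11
```

```text
t 15.7 pos [ 0.5231 -0.3887  0.1725] yawdeg 1.83 tilt [ 0.0049 -0.0043 -1.    ]
tool delta (current axes) [ 0.1437 -0.1601  0.0624]
```

Call:
advance(
  plan=[
    {"aperture":0.04,"pos":[0.2,-0.22,0]},
    {"aperture":0.04,"pos":[0.36,-0.4,0]},
    {"aperture":0.04,"pos":[0.36,-0.4,0]},
    {"aperture":0.04,"pos":[0.36,-0.4,0]},
    {"aperture":0.04,"pos":[0.36,-0.4,0]},
    {"aperture":0.04,"pos":[0.36,-0.4,0]},
    {"aperture":0.04,"pos":[0.36,-0.4,0]},
    {"aperture":0.04,"pos":[0.36,-0.36,0]},
    {"aperture":0.04,"pos":[0.186,-0.19,0]},
    {"aperture":0.04,"pos":[0,0,0.2]},
    {"aperture":0.04,"pos":[0,0,0.4]},
    {"aperture":0.04,"pos":[0,0,0.4]},
    {"aperture":0.04},
    {"aperture":0.04},
  ],
)

```text
t: 17.1
tool_pos: [0.6602, -0.2247, 0.1165]
orientation: [-3.14, -0.048, 0.004]
force: [0.3, 0.1, -1.8]
opening: 0.0495
gripper_force: 40.0
```

```bash
python3 go.py 0.662 -0.2243 0.108; python3 - <<'E'
from h import *
c=cam("scene");P=pts(c);i=cv2.resize(c["image"][170:430,150:400],None,fx=2.2,fy=2.2);cv2.imwrite("pics/s5.png",i[...,::-1])
E
```

```text
t 17.1 pos [ 0.6602 -0.2247  0.1165] yawdeg 1.77 tilt [-2.8e-03  9.0e-04 -1.0e+00]
tool delta (current axes) [ 0.0019 -0.0003  0.0085]
```

View pics/s5.png

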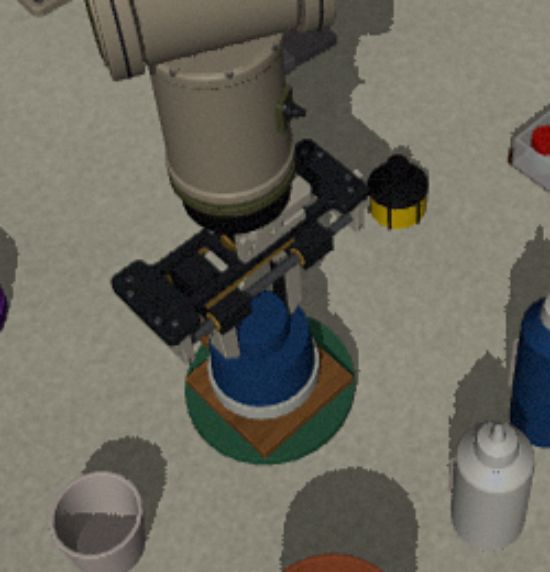

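The pot hangs upright over the middle of the board (crop 265,370). I lower it, release and measure.

Call:
advance(
  plan=[
    {"aperture":0.04,"pos":[0.02,0,0.08]},
    {"aperture":0.04,"pos":[0,0,0.04]},
    {"aperture":0.04,"pos":[0,0,0.04]},
    {"aperture":0.04},
  ],
)

```text
t: 17.55
tool_pos: [0.6625, -0.2241, 0.1097]
orientation: [-3.141, -0.05, 0.0]
force: [-0.1, 0.2, -3.4]
opening: 0.0495
gripper_force: 40.0
```

Call:
advance(
  plan=[
    {"aperture":0.04,"pos":[0,0,0.02]},
    {"aperture":0.04,"pos":[0,0,0.02]},
    {"aperture":0.04},
  ],
)

```text
t: 17.85
tool_pos: [0.6628, -0.2242, 0.1082]
orientation: [3.141, 0.05, 0.001]
force: [1.2, 0.2, -3.0]
opening: 0.0492
gripper_force: 40.0
```

Call:
advance(
  plan=[
    {"aperture":0.04,"pos":[0,0,0.02]},
    {"aperture":0.04,"pos":[0,0,0.01]},
    {"aperture":0.04},
  ],
)

```text
t: 18.15
tool_pos: [0.6629, -0.2243, 0.1081]
orientation: [3.141, 0.05, 0.001]
force: [-4.2, 1.6, 6.5]
opening: 0.0494
gripper_force: 40.0
```

Call:
advance(
  plan=[
    {"aperture":0.08},
    {"aperture":0.08},
    {"aperture":0.08},
    {"aperture":0.08},
    {"aperture":0.08},
    {"aperture":0.08},
    {"aperture":0.08,"pos":[0,0,-0.4]},
    {"aperture":0.08,"pos":[0,0,-0.8]},
    {"aperture":0.08,"pos":[0,0,-0.8]},
    {"aperture":0.08},
    {"aperture":0.08},
  ],
)

```text
t: 19.25
tool_pos: [0.6637, -0.2246, 0.2085]
orientation: [3.14, 0.05, 0.005]
force: [-0.8, -0.1, -0.7]
opening: 0.0802
gripper_force: 0.0
```

```bash
python3 go.py 0.505 0.3846 0.15
```

```text
t 19.25 pos [ 0.6637 -0.2246  0.2085] yawdeg 1.82 tilt [ 0.0034 -0.0014 -1.    ]
tool delta (current axes) [-0.1394 -0.614   0.0571]
```

Converted, -0.041 m is -0.82, -0.0093 m is -0.186.

Call:
advance(
  plan=[
    {"aperture":0.08,"pos":[-0.186,-0.82,0]},
    {"aperture":0.08,"pos":[-0.186,-0.82,0]},
    {"aperture":0.08,"pos":[-0.186,-0.82,0]},
    {"aperture":0.08,"pos":[-0.186,-0.82,0]},
    {"aperture":0.08,"pos":[-0.186,-0.82,0]},
    {"aperture":0.08,"pos":[-0.186,-0.82,0]},
    {"aperture":0.08,"pos":[-0.186,-0.82,0]},
    {"aperture":0.08,"pos":[-0.186,-0.82,0]},
    {"aperture":0.08,"pos":[-0.186,-0.82,0]},
    {"aperture":0.08,"pos":[-0.186,-0.82,0]},
    {"aperture":0.08,"pos":[-0.186,-0.82,0]},
    {"aperture":0.08,"pos":[-0.186,-0.82,0]},
    {"aperture":0.08,"pos":[-0.186,-0.82,0]},
    {"aperture":0.08,"pos":[-0.186,-0.82,0]},
    {"aperture":0.08,"pos":[-0.186,-0.8,0]},
    {"aperture":0.08},
    {"aperture":0.08},
  ],
)

```text
t: 20.95
tool_pos: [0.5024, 0.3853, 0.2042]
orientation: [3.139, 0.053, -0.004]
force: [-0.3, 0.0, 0.7]
opening: 0.0802
gripper_force: 0.0
```

```bash
python3 go.py 0.505 0.3848 0.045; cat > tower.py <<'E'
from h import *
def tower(zfoot,zsh,rs):
  for n in("top","scene"):
    c=cam(n);P=pts(c);near=np.hypot(P[...,0]-.662,P[...,1]+.2245)<.06
    for z in(zfoot,zsh):
        m=near&(abs(P[...,2]-z-.0012)<.005)&(c["depth"]>0)
        if m.sum()>20: print(n,z,*circ(m,P))
    for s in rs: pass
import sys;tower(float(sys.argv[1]),float(sys.argv[2]),[])
E
python3 tower.py .134 .110; python3 board.py .03 .07
```

```text
t 20.95 pos [0.5024 0.3853 0.2042] yawdeg 1.95 tilt [-0.0026 -0.0021 -1.    ]
tool delta (current axes) [0.003  0.0002 0.1592]
top 0.134 [ 6.625e-01 -2.253e-01  2.520e-02  1.352e-01  4.570e+02] [ 0.6622 -0.2252  0.1353]
top 0.11 [ 6.622e-01 -2.262e-01  4.100e-02  1.112e-01  6.420e+02] [ 0.6589 -0.2231  0.1113]
scene 0.134 [ 6.619e-01 -2.253e-01  2.590e-02  1.348e-01  5.730e+02] [ 0.6622 -0.2261  0.1347]
scene 0.11 [ 6.603e-01 -2.251e-01  4.170e-02  1.110e-01  7.420e+02] [ 0.6711 -0.2318  0.1109]
top 967 plane [-0.0009 -0.0076  0.0512] min [ 0.5374 -0.275   0.038 ] max [ 0.7147 -0.1729  0.0686]
  rect ((670.3184204101562, -223.79153442382812), (83.62512969970703, 99.18205261230469), 3.1706693172454834)
scene 1099 plane [-0.0053  0.0047  0.0505] min [ 0.535  -0.2772  0.041 ] max [ 0.7138 -0.1721  0.0672]
  rect ((670.145263671875, -223.89041137695312), (84.38746643066406, 100.7182846069336), 2.932555913925171)
```

The manual's scale: shifts go in shares of 50 mm and turns go in units of 0.05 rad. Converting my numbers, 0.04 m is 0.8, 0.035 m is 0.7.

Call:
advance(
  plan=[
    {"aperture":0.08,"pos":[0.02,0,0.8]},
    {"aperture":0.08,"pos":[0,0,0.8]},
    {"aperture":0.08,"pos":[0,0,0.7]},
    {"aperture":0.08,"pos":[0,0,0.5]},
    {"aperture":0.08,"pos":[0,0,0.24]},
    {"aperture":0.08,"pos":[0,0,0.1]},
    {"aperture":0.08},
  ],
)

```text
t: 21.85
tool_pos: [0.5052, 0.3848, 0.0499]
orientation: [-3.141, -0.049, -0.001]
force: [-0.1, -0.6, 0.2]
opening: 0.0802
gripper_force: 0.0
```

Call:
advance(
  plan=[
    {"aperture":0.03},
    {"aperture":0.03},
    {"aperture":0.03},
    {"aperture":0.03},
    {"aperture":0.03},
    {"aperture":0.03},
    {"aperture":0.03},
  ],
  force=35,
)

```text
t: 22.55
tool_pos: [0.5048, 0.3853, 0.0497]
orientation: [-3.141, -0.05, -0.0]
force: [0.1, 1.4, 1.8]
opening: 0.0391
gripper_force: 35.0
```

```bash
python3 go.py 0.505 0.3848 0.055
```

```text
t 22.55 pos [0.5048 0.3853 0.0497] yawdeg 1.83 tilt [ 3.e-04  3.e-04 -1.e+00]
tool delta (current axes) [ 0.0002  0.0005 -0.0053]
```

Converted, -0.035 m is -0.7, -0.03 m is -0.6.

Call:
advance(
  plan=[
    {"aperture":0.03,"pos":[0,0,-0.2]},
    {"aperture":0.03,"pos":[0,0,-0.6]},
    {"aperture":0.03,"pos":[0,0,-0.7]},
    {"aperture":0.03,"pos":[0,0,-0.7]},
    {"aperture":0.03,"pos":[0,0,-0.7]},
    {"aperture":0.03,"pos":[0,0,-0.4]},
    {"aperture":0.03},
    {"aperture":0.03},
  ],
)

```text
t: 23.35
tool_pos: [0.5046, 0.385, 0.2141]
orientation: [3.141, 0.05, -0.0]
force: [0.2, -0.9, -1.9]
opening: 0.039
gripper_force: 35.0
```

```bash
python3 go.py 0.662 -0.2246 0.215
```

```text
t 23.35 pos [0.5046 0.385  0.2141] yawdeg 1.82 tilt [-1.e-04 -1.e-04 -1.e+00]
tool delta (current axes) [ 0.138   0.6143 -0.0009]
```

Call:
advance(
  plan=[
    {"aperture":0.03,"pos":[0.06,0.26,0]},
    {"aperture":0.03,"pos":[0.12,0.54,0]},
    {"aperture":0.03,"pos":[0.16,0.72,0]},
    {"aperture":0.03,"pos":[0.16,0.72,0]},
    {"aperture":0.03,"pos":[0.16,0.72,0]},
    {"aperture":0.03,"pos":[0.16,0.72,0]},
    {"aperture":0.03,"pos":[0.16,0.72,0]},
    {"aperture":0.03,"pos":[0.16,0.72,0]},
    {"aperture":0.03,"pos":[0.16,0.72,0]},
    {"aperture":0.03,"pos":[0.16,0.72,0]},
    {"aperture":0.03,"pos":[0.16,0.72,0]},
    {"aperture":0.03,"pos":[0.16,0.72,0]},
    {"aperture":0.03,"pos":[0.16,0.72,0]},
    {"aperture":0.03,"pos":[0.16,0.72,0]},
    {"aperture":0.03,"pos":[0.18,0.72,0]},
    {"aperture":0.03,"pos":[0.18,0.72,0]},
    {"aperture":0.03,"pos":[0.18,0.72,0]},
    {"aperture":0.03,"pos":[0.12,0.48,0]},
    {"aperture":0.03,"pos":[0.04,0.206,0]},
    {"aperture":0.03},
  ],
)

```text
t: 25.35
tool_pos: [0.6628, -0.2258, 0.2121]
orientation: [-3.14, -0.047, 0.005]
force: [0.0, -0.9, -2.6]
opening: 0.0392
gripper_force: 35.0
```

Call:
advance(
  plan=[
    {"aperture":0.03},
    {"aperture":0.03},
    {"aperture":0.03},
  ],
)

```text
t: 25.65
tool_pos: [0.6642, -0.223, 0.2147]
orientation: [-3.141, -0.052, -0.0]
force: [0.1, 1.2, -2.6]
opening: 0.0392
gripper_force: 35.0
```

```bash
python3 go.py 0.662 -0.2246 0.16
```

```text
t 25.65 pos [ 0.6642 -0.223   0.2147] yawdeg 1.91 tilt [ 2.e-04  2.e-04 -1.e+00]
tool delta (current axes) [-0.0023  0.0015  0.0547]
```

Call:
advance(
  plan=[
    {"aperture":0.03,"pos":[-0.036,0.024,0.2]},
    {"aperture":0.03,"pos":[0,0,0.3]},
    {"aperture":0.03,"pos":[0,0,0.3]},
    {"aperture":0.03,"pos":[0,0,0.16]},
    {"aperture":0.03,"pos":[0,0,0.06]},
    {"aperture":0.03},
  ],
)

```text
t: 26.25
tool_pos: [0.6619, -0.2255, 0.1624]
orientation: [-3.141, -0.05, 0.002]
force: [0.6, 0.8, -1.8]
opening: 0.0391
gripper_force: 35.0
```

Call:
advance(
  plan=[
    {"aperture":0.03,"pos":[0,0,0.03]},
    {"aperture":0.03,"pos":[0,0,0.03]},
    {"aperture":0.03},
  ],
)

```text
t: 26.55
tool_pos: [0.6626, -0.2258, 0.1608]
orientation: [3.141, 0.05, 0.001]
force: [0.9, 1.1, -2.6]
opening: 0.0392
gripper_force: 35.0
```

```bash
python3 go.py 0.662 -0.2246 0.1597
```

```text
t 26.55 pos [ 0.6626 -0.2258  0.1608] yawdeg 1.82 tilt [ 7.e-04 -3.e-04 -1.e+00]
tool delta (current axes) [-0.0006 -0.0012  0.0011]
```

Converted, -0.0012 m is -0.024, 0.001 m is 0.02.

Call:
advance(
  plan=[
    {"aperture":0.03,"pos":[-0.01,-0.024,0.02]},
    {"aperture":0.03,"pos":[0,0,0.016]},
    {"aperture":0.03},
  ],
)

```text
t: 26.85
tool_pos: [0.6621, -0.2245, 0.1597]
orientation: [3.141, 0.05, 0.002]
force: [-1.8, 1.1, 2.7]
opening: 0.0389
gripper_force: 35.0
```

Call:
advance(
  plan=[
    {"aperture":0.03,"pos":[0,0,0.016]},
    {"aperture":0.03},
  ],
)

```text
t: 27.05
tool_pos: [0.6623, -0.2246, 0.1597]
orientation: [3.141, 0.05, 0.003]
force: [-3.0, 2.3, 8.6]
opening: 0.0394
gripper_force: 35.0
```

Seated (8.6 N upward). I release, back off and measure.

Converted, -0.03 m is -0.6, -0.02 m is -0.4.

Call:
advance(
  plan=[
    {"aperture":0.07},
    {"aperture":0.07},
    {"aperture":0.07},
    {"aperture":0.07},
    {"aperture":0.07},
    {"aperture":0.07},
    {"aperture":0.07,"pos":[0,0,-0.4]},
    {"aperture":0.07,"pos":[0,0,-0.6]},
    {"aperture":0.07,"pos":[0,0,-0.4]},
    {"aperture":0.07},
    {"aperture":0.07},
  ],
)

```text
t: 28.15
tool_pos: [0.6621, -0.2246, 0.2278]
orientation: [3.141, 0.05, 0.001]
force: [-1.7, 0.0, -0.8]
opening: 0.07
gripper_force: 0.0
```

```bash
python3 go.py 0.5762 0.0038 0.22
```

```text
t 28.15 pos [ 0.6621 -0.2246  0.2278] yawdeg 1.82 tilt [ 7.e-04 -3.e-04 -1.e+00]
tool delta (current axes) [-0.0786 -0.231   0.0077]
```

Converted, -0.0385 m is -0.77, -0.0136 m is -0.272.

Call:
advance(
  plan=[
    {"aperture":0.06,"pos":[-0.26,-0.77,0]},
    {"aperture":0.06,"pos":[-0.26,-0.77,0]},
    {"aperture":0.06,"pos":[-0.26,-0.77,0]},
    {"aperture":0.06,"pos":[-0.26,-0.77,0]},
    {"aperture":0.06,"pos":[-0.26,-0.77,0]},
    {"aperture":0.06,"pos":[-0.272,-0.77,0]},
    {"aperture":0.06},
    {"aperture":0.06},
  ],
)

```text
t: 28.95
tool_pos: [0.575, 0.0047, 0.2261]
orientation: [3.141, 0.053, -0.004]
force: [-0.0, -0.3, 0.5]
opening: 0.0598
gripper_force: 0.0
```

```bash
python3 go.py 0.5762 0.0038 0.042; python3 tower.py .184 .160
```

```text
t 28.95 pos [0.575  0.0047 0.2261] yawdeg 1.94 tilt [-2.3e-03 -1.0e-04 -1.0e+00]
tool delta (current axes) [0.0016 0.0009 0.1841]
top 0.184 [ 6.621e-01 -2.255e-01  2.050e-02  1.859e-01  3.230e+02] [ 0.6624 -0.2255  0.1859]
top 0.16 [ 6.630e-01 -2.264e-01  3.280e-02  1.618e-01  4.340e+02] [ 0.6588 -0.2225  0.1617]
scene 0.184 [ 6.628e-01 -2.258e-01  2.120e-02  1.853e-01  4.010e+02] [ 0.6627 -0.2263  0.1852]
scene 0.16 [ 6.622e-01 -2.259e-01  3.300e-02  1.613e-01  5.170e+02] [ 0.671  -0.2318  0.1613]
```

Converted, 0.04 m is 0.8, 0.03 m is 0.6.

Call:
advance(
  plan=[
    {"aperture":0.06,"pos":[0.01,0.01,0.8]},
    {"aperture":0.06,"pos":[0,0,0.8]},
    {"aperture":0.06,"pos":[0,0,0.8]},
    {"aperture":0.06,"pos":[0,0,0.6]},
    {"aperture":0.06,"pos":[0,0,0.4]},
    {"aperture":0.06,"pos":[0,0,0.2]},
    {"aperture":0.06,"pos":[0,0,0.08]},
    {"aperture":0.06},
    {"aperture":0.06},
  ],
)

```text
t: 29.95
tool_pos: [0.5776, 0.003, 0.0453]
orientation: [3.141, 0.049, 0.003]
force: [-0.0, 0.4, 0.7]
opening: 0.0601
gripper_force: 0.0
```

Call:
advance(
  plan=[
    {"aperture":0.015},
    {"aperture":0.015},
    {"aperture":0.015},
    {"aperture":0.015},
    {"aperture":0.015},
    {"aperture":0.015},
    {"aperture":0.015},
  ],
  force=30,
)

```text
t: 30.65
tool_pos: [0.5765, 0.0035, 0.0438]
orientation: [-3.141, -0.05, 0.0]
force: [0.0, -0.3, 0.8]
opening: 0.0212
gripper_force: 30.0
```

```bash
python3 go.py 0.5762 0.0038 0.042
```

```text
t 30.65 pos [0.5765 0.0035 0.0438] yawdeg 1.82 tilt [-0.e+00  1.e-04 -1.e+00]
tool delta (current axes) [-0.0002 -0.0004  0.0018]
```

Call:
advance(
  plan=[
    {"aperture":0.015,"pos":[0,0,-0.2]},
    {"aperture":0.015,"pos":[0,0,-0.6]},
    {"aperture":0.015,"pos":[0,0,-0.8]},
    {"aperture":0.015,"pos":[0,0,-0.8]},
    {"aperture":0.015,"pos":[0,0,-0.8]},
    {"aperture":0.015,"pos":[0,0,-0.7]},
    {"aperture":0.015,"pos":[0,0,-0.4]},
    {"aperture":0.015},
    {"aperture":0.015,"pos":[0.1,0.29,0]},
    {"aperture":0.015,"pos":[0.2,0.6,0]},
    {"aperture":0.015,"pos":[0.2,0.6,0]},
    {"aperture":0.015,"pos":[0.2,0.6,0]},
    {"aperture":0.015,"pos":[0.2,0.6,0]},
    {"aperture":0.015,"pos":[0.2,0.6,0]},
    {"aperture":0.015,"pos":[0.2,0.6,0]},
    {"aperture":0.015,"pos":[0.2,0.5,0]},
    {"aperture":0.015,"pos":[0.08,0.232,0]},
    {"aperture":0.015},
    {"aperture":0.015},
    {"aperture":0.015},
  ],
)

```text
t: 32.65
tool_pos: [0.6625, -0.2238, 0.2586]
orientation: [-3.141, -0.052, 0.001]
force: [0.3, 0.3, -1.7]
opening: 0.021
gripper_force: 30.0
```

Call:
advance(
  plan=[
    {"aperture":0.015},
    {"aperture":0.015},
  ],
)

```text
t: 32.85
tool_pos: [0.6628, -0.2241, 0.2594]
orientation: [3.141, 0.052, 0.001]
force: [0.4, 0.1, -1.0]
opening: 0.0213
gripper_force: 30.0
```

```bash
python3 go.py 0.6628 -0.225 0.2038;  python3 - <<'E'
from h import *
c=cam("scene");P=pts(c);i=cv2.resize(c["image"][130:430,150:400],None,fx=2,fy=2);cv2.imwrite("pics/s6.png",i[...,::-1])
E
```

```text
t 32.85 pos [ 0.6628 -0.2241  0.2594] yawdeg 1.89 tilt [ 6.e-04 -2.e-04 -1.e+00]
tool delta (current axes) [-0.0001  0.0009  0.0556]
```

View pics/s6.png

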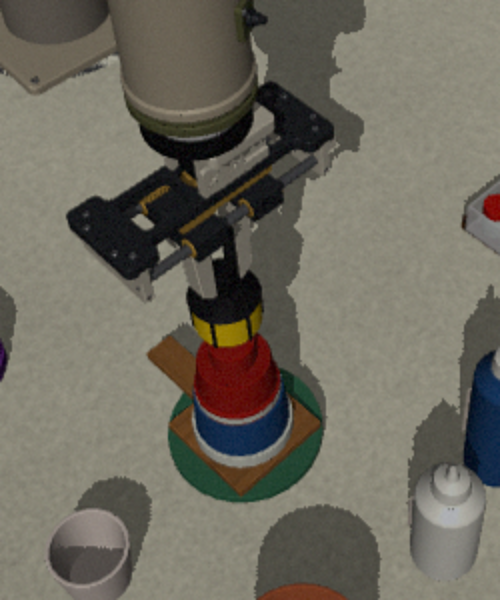

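The lantern hangs upright at (227,310), above the centred tower. Lowering.

Converted, 0.01 m is 0.2, 0.005 m is 0.1.

Call:
advance(
  plan=[
    {"aperture":0.015,"pos":[0,0.012,0.2]},
    {"aperture":0.015,"pos":[0,0,0.2]},
    {"aperture":0.015,"pos":[0,0,0.1]},
    {"aperture":0.015},
  ],
)

```text
t: 33.3
tool_pos: [0.6619, -0.2253, 0.2315]
orientation: [-3.14, -0.05, 0.005]
force: [-0.6, 0.1, -1.6]
opening: 0.0213
gripper_force: 30.0
```

Call:
advance(
  plan=[
    {"aperture":0.015,"pos":[0,0,0.14]},
    {"aperture":0.015,"pos":[0,0,0.14]},
    {"aperture":0.015,"pos":[0,0,0.14]},
    {"aperture":0.015,"pos":[0,0,0.08]},
    {"aperture":0.015,"pos":[0,0,0.06]},
    {"aperture":0.015},
  ],
)

```text
t: 33.9
tool_pos: [0.6625, -0.2256, 0.2052]
orientation: [-3.141, -0.05, 0.001]
force: [0.3, 0.5, -0.7]
opening: 0.0211
gripper_force: 30.0
```

```bash
python3 go.py 0.6628 -0.225 0.2038
```

```text
t 33.9 pos [ 0.6625 -0.2256  0.2052] yawdeg 1.82 tilt [-8.e-04  3.e-04 -1.e+00]
tool delta (current axes) [ 0.0003 -0.0006  0.0014]
```

Converted, 0.001 m is 0.02, 0.0008 m is 0.016.

Call:
advance(
  plan=[
    {"aperture":0.015,"pos":[0,-0.008,0.02]},
    {"aperture":0.015,"pos":[0,0,0.016]},
    {"aperture":0.015},
  ],
)

```text
t: 34.2
tool_pos: [0.663, -0.2253, 0.2045]
orientation: [3.141, 0.05, 0.001]
force: [-0.0, -0.7, -0.8]
opening: 0.0214
gripper_force: 30.0
```

Call:
advance(
  plan=[
    {"aperture":0.015,"pos":[0,0,0.012]},
    {"aperture":0.015},
  ],
)

```text
t: 34.4
tool_pos: [0.6631, -0.2253, 0.2043]
orientation: [3.141, 0.05, 0.002]
force: [-0.4, -0.8, 3.4]
opening: 0.021
gripper_force: 30.0
```

Contact. Release and back away.

Converted, -0.04 m is -0.8, -0.03 m is -0.6.

Call:
advance(
  plan=[
    {"aperture":0.05},
    {"aperture":0.05},
    {"aperture":0.05},
    {"aperture":0.05},
    {"aperture":0.05},
    {"aperture":0.05},
    {"aperture":0.05,"pos":[0,0,-0.4]},
    {"aperture":0.05,"pos":[0,0,-0.6]},
    {"aperture":0.05,"pos":[0,0,-0.4]},
    {"aperture":0.05,"pos":[-0.8,0,0]},
    {"aperture":0.05,"pos":[-0.8,0,0]},
    {"aperture":0.05,"pos":[-0.8,0,0]},
    {"aperture":0.05,"pos":[-0.8,0,0]},
    {"aperture":0.05,"pos":[-0.8,0,0]},
    {"aperture":0.05},
    {"aperture":0.05},
    {"aperture":0.05},
  ],
)

```text
t: 36.1
tool_pos: [0.4638, -0.2318, 0.274]
orientation: [3.141, 0.05, 0.002]
force: [0.2, 0.6, 0.0]
opening: 0.0498
gripper_force: 0.0
```

```bash
python3 tower.py .228 .194; python3 tower.py .184 .160; python3 board.py .03 .07; python3 - <<'E'
from h import *
c=cam("top");P=pts(c)
q=P[blob(c,P,242,182,45,.035,.07)];print("box",cv2.minAreaRect(q[:,:2].astype(np.float32)*1000),np.median(q[:,2]))
c=cam("scene");i=cv2.resize(c["image"][180:430,150:480],None,fx=2,fy=2);cv2.imwrite("pics/s7.png",i[...,::-1])
E
```

```text
top 0.228 [ 6.633e-01 -2.259e-01  1.160e-02  2.296e-01  1.080e+02] [ 0.6624 -0.2256  0.2296]
top 0.194 [ 6.634e-01 -2.267e-01  3.010e-02  1.978e-01  2.710e+02] [ 0.6622 -0.2248  0.1976]
scene 0.228 [ 6.619e-01 -2.258e-01  1.170e-02  2.289e-01  1.360e+02] [ 0.6629 -0.2264  0.2287]
scene 0.194 [ 6.613e-01 -2.249e-01  3.110e-02  1.976e-01  3.630e+02] [ 0.6696 -0.2306  0.1972]
top 0.184 [ 6.515e-01 -2.153e-01  2.300e-02  1.825e-01  2.600e+01] [ 0.6458 -0.2101  0.1837]
top 0.16 [ 6.619e-01 -2.249e-01  3.210e-02  1.612e-01  1.480e+02] [ 0.6488 -0.2125  0.1612]
scene 0.184 [ 6.630e-01 -2.272e-01  2.880e-02  1.855e-01  1.110e+02] [ 0.6796 -0.2383  0.185 ]
scene 0.16 [ 6.631e-01 -2.263e-01  3.210e-02  1.610e-01  2.490e+02] [ 0.6785 -0.2347  0.161 ]
top 949 plane [ 0.0016 -0.0095  0.0514] min [ 0.5373 -0.275   0.0375] max [ 0.7099 -0.1725  0.0665]
  rect ((670.3489379882812, -223.5843048095703), (79.91149139404297, 101.509521484375), 0.5464690923690796)
scene 1078 plane [-0.0041  0.0053  0.0504] min [ 0.5356 -0.2762  0.04  ] max [ 0.713  -0.1723  0.056 ]
  rect ((669.8104858398438, -223.95947265625), (83.84900665283203, 100.51748657226562), 2.4405055046081543)
box ((658.3807373046875, 192.276123046875), (82.17510986328125, 150.10580444335938), 1.8503994941711426) 0.05132575878809616
```

View pics/s7.png

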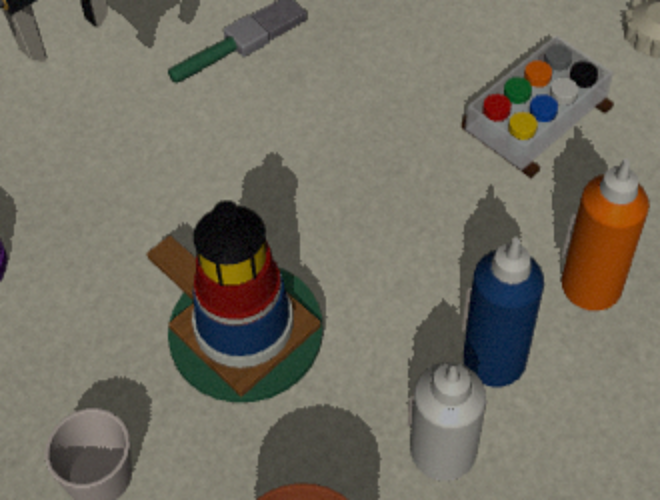

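The finished tower stands centred and upright at (230,290) with its top at 228 mm. The box is in place at (535,105) and the arm is clear.

```bash
python3 -c "
from plant import robot
print(robot.close_job())"
```

```text
the job is handed in; nothing more can be done
None
```

I built the lighthouse on the turntable and handed the job in at about 36 s; no verdict was returned, but the last camera check showed board, large pot, medium pot and lantern centred within about 2 mm, seated at the right heights, with the paint box in place on its rails.

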